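Line up pistons on the tilting fence tray

ROBOT

A 7-joint arm with a two-finger parallel gripper is mounted at the origin on a cart in front of the work surface, level with it; the furniture and walls round the work are solid. World frame = base frame: x ahead of the robot, y to its left, z up, the work surface at z = 0. Lengths are in m, angles in degrees, forces in N, time in s.
With the tool pointing down it reaches from about 0.35 to 0.775 m from the base axis. Payload 3.1 kg.
Tool frame: the origin (TCP) lies between the finger pads; the fingertips stand 11 mm ahead of it and the grasp point (between the pads) lies 8 mm behind it; y points along the fingers, x is the direction in which the jaws open and shut, and the axes are right-handed (so a half turn about y gives the same grasp; the last joint's range is limited). The gripper opens to 85 mm and grips with 20 to 120 N. Pads are 22 mm wide; open, the fingers measure 114 mm over their backs; the gripper's body (76 mm by 85 mm) begins 54 mm behind the grasp point. The pads swing forward as they close: fully open they stand 13 mm farther back than shut.
Start: joints at [74.387, 17.813, 0.802, 86.603, -0.252, 75.585, -1.558], TCP at [0.126, -0.535, 0.242] pointing down, gripper open.
Joint ranges: [-154.91, 154.91], [-16.99, 109.72], [-72.82, 74.43], [7.12, 147.25], [-82.49, 262.49], [11.32, 116.49], [-174.64, 174.64]. Speed limits (degrees/s): [159.86, 159.86, 180, 180, 180, 180, 180].

INTERFACE

Orientations are given as [roll, pitch, yaw] about the fixed x, y, z axes, in that order (R = Rz(yaw) Ry(pitch) Rx(roll)).
In Python, from bench import read_state, optics, order, nets gives the robot as it stands.
- The arm moves only by the tool play_rows, never from a script. Its argument "deltas" is a list of rows, each a list of 4 numbers: the shift along the tool's x, y, z in mm, then the turn about the tool's y in rad. In form: [[x, y, z, twist], ...]. A call has exactly 10 rows; each row is the pose to reach, as a shift and turn from the pose measured when the call began, along the tool's axes at that moment; what a row does not reach only later rows make up. A row lasts 1/12 s, in which the tool goes at most 41.7 mm and 7.16 degrees, less where a joint would pass 70% of its speed; a pose out of reach is approached as far as the arm can. A call with a gripper value outside its range is refused whole. "grip" is the closure in counts, from 0 (fully open) to 255 (shut), set as the call begins (left out, the last holds). The fingers move at their own pace and stop on an object; "newtons" is the grip in N (left out, the last holds). Time passes only in rows, so rows that repeat a pose let the fingers close, or fill a call up. It gives the time, the measured TCP pose, the force and the opening at its end, in the units of the state.
- read_state(): the state, without advancing time (a new reading comes with each control period).
- optics.read_camera(name): name is "scene" or "top" or "wrist"; returns the picture (420x560x3 uint8, blue, green, red); there is no depth.
- optics.calibration(name): a dict with "fx", "fy", "cx", "cy" (pixels), "R" (3x3) and "t" (3): a world point X has camera coordinates R X + t; the wrist camera has in their place "tool_from_camera" (4x4, takes a point from camera to tool coordinates, whose origin is the TCP and whose axes are the tool frame's). Camera axes: x right, y down, z forward; pixel columns grow to the right and rows downward; lengths in m; the calibration is good to about 2 mm. The wrist camera is an equidistant fisheye: a pixel r from the principal point sees the ray r / f radians off the axis. A picture is of the moment at which its call begins: read the wrist's pose just before it. calibration takes no time and is no camera call.
- order.sign_off(): hands the job in, once; it reports no verdict.
Trained networks look in the newest picture that a camera, given by its name, has taken for a name from the list of things; names that differ only in an ending like _2 or _b are one class to them, and where a whole thing is asked for, a point or a joint stands for the part that bears it (a point fixed in the world has none). Each returns a list of dicts, best first, with "confidence" (0 to 1); they miss things now and then, are a little off and sometimes report something else, mostly with a low value. They report only what shows in the picture. A call takes as long as a camera call.
- nets.look_for(camera, query): "point" ([column, row] in pixels, amid what is visible of it).
- nets.silhouettes(camera, query): "mask" (420x560 bool, what is visible of it) and "point" ([column, row] in pixels, amid what is visible of it).
- nets.place_of(camera, query): "point" ([column, row] in pixels: a listed point, or the origin of a listed thing).
The state is a dict: "time_s": time; "joint_pos": joint angles; "qd": joint speeds; "joint_torque": joint torques, N m; "ee_pos": TCP position; "tool_rot": TCP orientation; "contact_force": force on the tool from outside, world axes, zero at the start; "wrist_torque": the same for the moment, N m; "gripper_width": finger opening in m.
Only numpy, scipy, OpenCV 4.12 (cv2) and the standard library are available. Lean on these libraries where they do the work, as an engineer would, in place of code of your own. Each camera call takes 0.05 s, during which the arm holds its last target. There are 200 camera calls.

TASK

Stand the third piston, the one on the bench, upright in the tilting tray beside the two that are already there, where it has a clear way to the blue fence. Then tip the tray up by its orange handle until all three pistons have slid against the fence in a single row, and lower the tray by the handle until it lies flat again, without letting it drop; let go, with the pistons still upright against the fence. Leave the other things on the bench where they are.

Things in the scene. Friction and masses are not known exactly. Their poses are not given: they have to be found in the camera images.
- tray (a joint): Hinge of the tray, rad: 0 = flat, grows as its far edge is lifted, stop at 0.55. No spring or catch: let go, it falls back flat. 4 to 8 N at the handle lifts the loaded tray (itself 0.5 kg). Its lining is slick (friction about 0.22, give or take a fifth): pistons start to slide at a tilt of 0.17 to 0.26, so 0.4 to 0.5 slides all of them.
- tray_hinge (a point): Middle of the tray's hinge line, which is level, runs along the tray's y axis under the fence at the tray edge nearest the robot, and lies 50 mm above the bench. Seen in tray axes from fence_mid it is at (-0.008, 0, -0.006) m. The stand below is bolted down.
- fence_mid (a point): On the black tray floor at the middle of the blue fence's foot. Tray axes (tip with the tray): x from the fence to the far wall with the handle, away from the robot; y along the fence, to the left; z up. Floor inside: x 0 to 0.165, y -0.150 to 0.150 m, 56 mm above the bench when flat. Fence 40 mm high above the floor, other walls 18 mm; all 8 mm thick.
- tray_handle (a point): Grip point of the orange handle, at (0.175, 0, 0.046) m from fence_mid in tray axes: a plate 12 mm thick, 80 mm wide along tray y, outside the middle of the far wall. It leans 15 degrees from tray z back towards fence and robot and ends 16 mm above this point. Pinched across the 12 mm, the tool leans with it: 15 degrees with the tray flat, about 40 when tipped.
- piston_c: Third piston, light grey metal, upright on the open bench left of the tray: cylinder 62 mm in diameter, 54 mm high, 0.15 to 0.3 kg. Origin at the middle of its underside, z up.
- piston_a: Piston in the tray, same as piston_c, upright; origin at the middle of its underside. At the start both pistons in the tray stand 29 to 55 mm short of the fence.
- piston_b: Piston in the tray, same as piston_c, upright; origin at the middle of its underside. Between pistons a and b, or between one of them and a side wall, there is a free lane at least 75 mm wide.
- gear: Bystander: grey gear lying flat, 68 mm across, 18 mm high; origin under its centre.
- sealant_tube: Bystander: white tube with a red cap lying on the bench behind the tray, 38 x 130 x 26 mm; origin under the middle.

How it is judged (in metres and radians):
On the way, in this order (a step that is already met when the one before it is completed fails the run):
1. the third piston stands released in the flat tray with the two others (x of piston_a in the frame of fence_mid between 0.02 and 0.15 m and y of piston_a in the frame of fence_mid between -0.135 and 0.135 m and z of piston_a in the frame of fence_mid between -0.01 and 0.01 m and angle between the z axis of each of piston_a, piston_b, piston_c and the z axis of fence_mid, either way round below 0.15 rad and x of piston_b in the frame of fence_mid between 0.02 and 0.15 m and y of piston_b in the frame of fence_mid between -0.135 and 0.135 m and z of piston_b in the frame of fence_mid between -0.01 and 0.01 m and x of piston_c in the frame of fence_mid between 0.02 and 0.15 m and y of piston_c in the frame of fence_mid between -0.135 and 0.135 m and z of piston_c in the frame of fence_mid between -0.01 and 0.01 m and value of joint tray below 0.03 rad and contact force between the fingers and piston_c below 0.1 N), for 0.2 s.
2. the tray is tipped up and all three pistons have slid against the fence (value of joint tray above 0.12 rad and x of piston_a in the frame of fence_mid between 0.02 and 0.037 m and y of piston_a in the frame of fence_mid between -0.135 and 0.135 m and z of piston_a in the frame of fence_mid between -0.01 and 0.01 m and angle between the z axis of each of piston_a, piston_b, piston_c and the z axis of fence_mid, either way round below 0.15 rad and x of piston_b in the frame of fence_mid between 0.02 and 0.037 m and y of piston_b in the frame of fence_mid between -0.135 and 0.135 m and z of piston_b in the frame of fence_mid between -0.01 and 0.01 m and x of piston_c in the frame of fence_mid between 0.02 and 0.037 m and y of piston_c in the frame of fence_mid between -0.135 and 0.135 m and z of piston_c in the frame of fence_mid between -0.01 and 0.01 m), for 0.1 s.
At the end, for the whole second after the job is handed in: The tray lies flat again (hinge under 0.03 rad) and released, and all three pistons stand upright and at rest on its floor in one row along the blue fence, each within 6 mm of touching it (centre less than 37 mm from the fence's face) (value of joint tray below 0.03 rad and x of piston_a in the frame of fence_mid between 0.02 and 0.037 m and y of piston_a in the frame of fence_mid between -0.135 and 0.135 m and z of piston_a in the frame of fence_mid between -0.01 and 0.01 m and angle between the z axis of each of piston_a, piston_b, piston_c and the z axis of fence_mid, either way round below 0.15 rad and x of piston_b in the frame of fence_mid between 0.02 and 0.037 m and y of piston_b in the frame of fence_mid between -0.135 and 0.135 m and z of piston_b in the frame of fence_mid between -0.01 and 0.01 m and x of piston_c in the frame of fence_mid between 0.02 and 0.037 m and y of piston_c in the frame of fence_mid between -0.135 and 0.135 m and z of piston_c in the frame of fence_mid between -0.01 and 0.01 m and linear speed of each of piston_a, piston_b, piston_c below 0.02 m/s).
It fails at once if the tray is dropped (falls back faster than 2 rad/s) (velocity of joint tray below -2 rad/s).
It fails at once if a bystander (gear, sealant tube) is moved more than 40 mm (distance of any of gear, sealant_tube from where it was at the start of the episode above 0.04 m).
It also fails if it takes over 58 s, if anything falls off the work surface, if the arm or the gripper's body presses on something with over 40 N, if the wrist force passes 120 N, or if a joint passes its speed limit or range.

## Working session

There is one attempt and no reset: what is moved stays moved. The work goes in short steps, Python scripts to look and compute and a tool call to move; the robot and the scene stay as the last step left them, time stands still between calls to the robot, and variables do not carry over. Pictures are saved under pics/ and viewed, about 8 in all and at most 12, crops included, and the job is handed in when it is done.

Besides the shell and the picture viewer there is one more tool, called by a JSON object that holds its "op" and its "data". play_rows: Moves the arm, as the interface text tells. Its arguments: {"type":"object","properties":{"deltas":{"type":"array","items":{"type":"array","items":{"type":"number"}}},"grip":{"type":"number"},"newtons":{"type":"number"}},"required":["deltas"]}

```bash
ls; mkdir -p pics
cat > h.py <<'E'
import numpy as np, cv2
from scipy.spatial.transform import Rotation as Ro
from bench import read_state, optics, order, nets
def ray(cam,p):
    c=optics.calibration(cam)
    if cam!='wrist':
        d=np.array([(p[0]-c['cx'])/c['fx'],(p[1]-c['cy'])/c['fy'],1.]); R=np.array(c['R']); t=np.array(c['t'])
        return -R.T@t, R.T@d
    s=read_state(); T=np.array(c['tool_from_camera'])
    u=np.array([(p[0]-c['cx'])/c['fx'],(p[1]-c['cy'])/c['fy']]); r=np.linalg.norm(u)+1e-9
    d=np.r_[np.sin(r)*u/r,np.cos(r)]
    Rt=Ro.from_euler('xyz',s['tool_rot'],degrees=True).as_matrix()
    return Rt@T[:3,3]+np.array(s['ee_pos']), Rt@T[:3,:3]@d
def onz(cam,p,z):
    o,d=ray(cam,p); return o+d*(z-o[2])/d[2]
def proj(cam,X):
    c=optics.calibration(cam)
    if cam!='wrist':
        q=np.array(c['R'])@X+np.array(c['t']); return np.array([c['fx']*q[0]/q[2]+c['cx'],c['fy']*q[1]/q[2]+c['cy']])
    s=read_state(); T=np.linalg.inv(np.array(c['tool_from_camera']))
    Rt=Ro.from_euler('xyz',s['tool_rot'],degrees=True).as_matrix()
    q=T[:3,:3]@(Rt.T@(np.array(X)-np.array(s['ee_pos'])))+T[:3,3]
    n=np.hypot(q[0],q[1])+1e-12; r=np.arctan2(n,q[2])
    return np.array([c['cx']+c['fx']*r*q[0]/n,c['cy']+c['fy']*r*q[1]/n])
def tri(a,pa,b,pb):
    A=np.zeros((3,3)); v=np.zeros(3)
    for o,d in (ray(a,pa),ray(b,pb)):
        d=d/np.linalg.norm(d); P=np.eye(3)-np.outer(d,d); A+=P; v+=P@o
    return np.linalg.solve(A,v)
E
python3 - <<'E'
from h import *
s=read_state(); print({k:np.round(v,3).tolist() for k,v in s.items()})
a=optics.read_camera('top'); b=optics.read_camera('scene')
cv2.imwrite('pics/top.png',a); cv2.imwrite('pics/scene.png',b)
for cam in ('top','scene'):
    c=optics.calibration(cam); print(cam,'centre',-np.array(c['R']).T@np.array(c['t']), c['fx'])
    for q,z in (('fence_mid',.056),('tray_hinge',.05),('tray_handle',.102),('piston_c',0),('piston_c',.056),('gear',0),('sealant_tube',0)):
        try:
            for d in nets.place_of(cam,q)[:4]: print(cam,q,np.round(d['point'],1),round(d['confidence'],2),np.round(onz(cam,d['point'],z),3))
        except Exception as e: print(q,e)
E
```

```text
pics
{'time_s': 0.0, 'joint_pos': [74.388, 17.859, 0.802, 86.692, -0.252, 75.586, -1.559], 'qd': [0.09, -0.048, 0.087, 0.012, 0.066, -0.059, -0.042], 'joint_torque': [0.0, -37.991, 0.146, -23.059, 0.012, 0.014, 0.0], 'ee_pos': [0.126, -0.535, 0.241], 'tool_rot': [-90.005, 0.136, -76.773], 'contact_force': [-0.746, -0.179, 0.577], 'wrist_torque': [0.007, 0.014, -0.1], 'gripper_width': 0.086}
top centre [ 0.32688502 -0.13400011  1.44435055] 543.7741035593889
top fence_mid [345.7 260.5] 0.86 [ 0.376 -0.289  0.056]
top fence_mid [230.6 259. ] 0.38 [0.383 0.004 0.056]
top tray_hinge [343.4 264.4] 0.77 [ 0.367 -0.283  0.05 ]
top tray_handle [351.8 191.1] 0.86 [ 0.547 -0.303  0.102]
top tray_handle [367.9 151. ] 0.26 [ 0.649 -0.347  0.102]
top piston_c [202.  228.9] 0.96 [0.466 0.086 0.   ]
top piston_c [386.4 237.3] 0.77 [ 0.438 -0.404  0.   ]
top piston_c [338.8 226.3] 0.73 [ 0.469 -0.279  0.   ]
top piston_c [202.  228.9] 0.96 [0.461 0.077 0.056]
top piston_c [386.4 237.3] 0.77 [ 0.434 -0.394  0.056]
top piston_c [338.8 226.3] 0.73 [ 0.464 -0.273  0.056]
top gear [230.9 260.3] 0.96 [0.382 0.008 0.   ]
top sealant_tube [367.4 149.5] 0.6 [ 0.677 -0.362  0.   ]
scene centre [0.23697888 0.33784376 0.74169197] 381.42385474998514
scene fence_mid [372.5 188.6] 0.84 [ 0.376 -0.295  0.056]
scene fence_mid [340.5 180.8] 0.47 [ 0.453 -0.277  0.056]
scene fence_mid [303.8 293.7] 0.42 [0.379 0.031 0.056]
scene tray_hinge [376.4 196.4] 0.86 [ 0.359 -0.282  0.05 ]
scene tray_handle [309.3 146. ] 0.95 [ 0.556 -0.3    0.102]
scene tray_handle [254.4 308.1] 0.42 [0.429 0.122 0.102]
scene piston_c [341.4 180.1] 0.9 [ 0.469 -0.331  0.   ]
scene piston_c [365.7 153.6] 0.58 [ 0.457 -0.459  0.   ]
scene piston_c [341.4 180.1] 0.9 [ 0.452 -0.28   0.056]
scene piston_c [365.7 153.6] 0.58 [ 0.44  -0.398  0.056]
scene gear [304.1 296. ] 0.82 [0.387 0.01  0.   ]
scene sealant_tube [285.5 144.6] 0.82 [ 0.668 -0.37   0.   ]
```

Run:
```python
from h import *
a=cv2.imread('pics/top.png')[110:310,150:450]; cv2.imwrite('pics/topc.png',cv2.resize(a,(780,520),interpolation=cv2.INTER_CUBIC))
a=cv2.imread('pics/scene.png')[100:380,190:470]; cv2.imwrite('pics/scenec.png',cv2.resize(a,(600,600),interpolation=cv2.INTER_CUBIC))
```

```text
(no output)
```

View pics/topc.png

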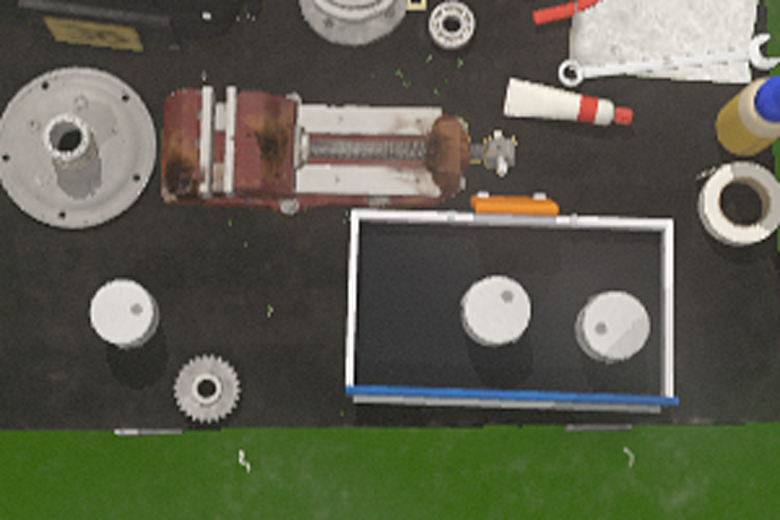

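View pics/scenec.png

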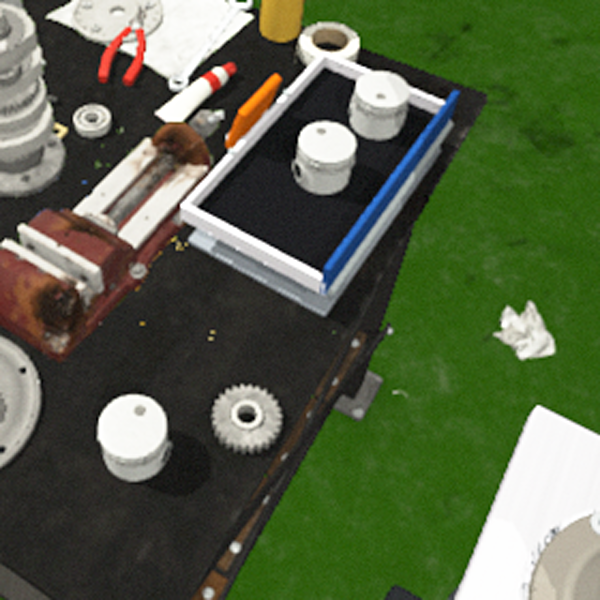

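The top crop shows piston c at (123,313), with the gear at (207,388) lower right. The tray holds pistons at (497,310) and (613,326), so the free lane is on the left. The handle is at (515,205) and the vise and sealant tube are behind the tray. I'll fit the tray pose next.

```bash
cat > tray.py <<'E'
from h import *
from scipy.optimize import least_squares
def crop(p): return (p[0]/2.6+150-.3,p[1]/2.6+110-.3)
E
python3 - <<'E'
from tray import *
f=crop
for n,p,z in (('fenceL',(347,389),.096),('fenceR',(677,402),.096),('farL',(351,212),.074),('farR',(673,221),.074),('handle',(515,204),.11)):
    print(n,np.round(onz('top',f(p),z),4))
g=lambda p:(p[0]*280/600+190,p[1]*280/600+100)
for n,p,z in (('fenceL',(324,285),.096),('fenceR',(457,94),.096),('farL',(184,212),.074),('farR',(320,60),.074)):
    print('sc',n,np.round(onz('scene',g(p),z),4))
# piston tops via masks
optics.read_camera('top'); 
for d in nets.silhouettes('top','piston_c')[:4]:
    m=d['mask'].astype(np.uint8); c,_=cv2.findContours(m,0,2); c=max(c,key=cv2.contourArea)
    e=cv2.fitEllipse(c); x,y,w,h=cv2.boundingRect(c); print(round(d['confidence'],2),np.round(e[0],1),np.round(e[1],1),(x,y,w,h))
    for z in (.027,.083): print(np.round(onz('top',e[0],z),4))
E
```

```text
fenceL [ 0.3794 -0.1303  0.096 ]
fenceR [ 0.364  -0.4419  0.096 ]
farL [ 0.5533 -0.1361  0.074 ]
farR [ 0.5405 -0.4506  0.074 ]
handle [ 0.5532 -0.2927  0.11  ]
sc fenceL [ 0.373  -0.1102  0.096 ]
sc fenceR [ 0.3632 -0.4384  0.096 ]
sc farL [ 0.5469 -0.1313  0.074 ]
sc farR [ 0.5369 -0.4334  0.074 ]
0.9 [384.7 235.7] [26.6 28.3] (371, 223, 29, 27)
[ 0.4407 -0.3952  0.027 ]
[ 0.4362 -0.3848  0.083 ]
0.79 [197.4 230.7] [23.5 26. ] (185, 218, 26, 26)
[0.4589 0.0938 0.027 ]
[0.4537 0.0848 0.083 ]
0.61 [339.9 229.8] [24.4 26.4] (327, 217, 27, 26)
[ 0.4573 -0.2791  0.027 ]
[ 0.4522 -0.2734  0.083 ]
```

{"op": "play_rows", "data": {"deltas": [[-20,0,32,-0.11],[-42,0,66,-0.22],[-64,0,99,-0.33],[-86,0,132,-0.44],[-108,0,166,-0.55],[-130,0,199,-0.66],[-150,0,232,-0.77],[-172,0,265,-0.88],[-194,0,298,-0.99],[-215,0,332,-1.1]], "grip": 0}}

```text
time_s: 1.73
ee_pos: [0.4007, -0.2486, 0.2427]
tool_rot: [-90.0, -0.0, -13.5]
contact_force: [1.0, -0.1, 0.5]
gripper_width: 0.0854
```

Run:
```python
from h import *
s=read_state(); a=optics.read_camera('wrist'); cv2.imwrite('pics/w1.png',a)
c=optics.calibration('wrist'); print(c['fx'],np.round(c['tool_from_camera'],3).tolist())
for q,z in (('fence_mid',.056),('tray_handle',.102),('piston_c',.056)):
    for d in nets.place_of('wrist',q)[:3]: print(q,np.round(d['point'],1),round(d['confidence'],2),np.round(onz('wrist',d['point'],z),4))
```

```text
325.19226210127806 [[1.0, 0.001, -0.001, -0.002], [0.001, -0.28, 0.96, -0.133], [0.0, -0.96, -0.28, 0.071], [0.0, 0.0, 0.0, 1.0]]
fence_mid [269.9 223.5] 0.92 [ 0.3827 -0.2775  0.056 ]
tray_handle [450.8 207.5] 0.89 [ 0.5566 -0.292   0.102 ]
piston_c [340.3 198.4] 0.85 [ 0.4532 -0.2751  0.056 ]
piston_c [341.6 291.3] 0.81 [ 0.4358 -0.3841  0.056 ]
```

View pics/w1.png

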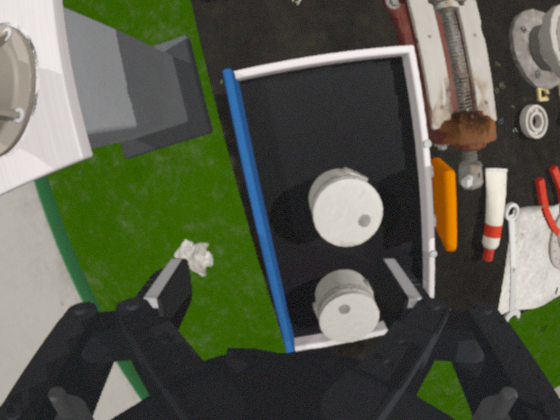

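The wrist picture shows the fence from (230,72) to (290,350), the handle from (436,160) to (452,250), and the tray pistons at (346,207) and (346,305). The left lane is wide open, and the vise knob is near (470,170).

Run:
```python
from h import *
for n,p,z in (('fL',(231,71),.096),('fR',(291,350),.096),('farL',(412,46),.074),('farM',(433,280),.074),('hL front top',(433,159),.117),('hR front top',(447,249),.117),('hL back top',(445,159),.117),('hR back',(456,248),.117),('knob',(470,168),.05),('knob',(470,168),.09),('visecorner',(440,148),.07),('A top',(346,209),.11),('B top',(346,306),.11)):
    print(n,np.round(onz('wrist',p,z),4))
```

```text
fL [ 0.3819 -0.1318  0.096 ]
fR [ 0.3667 -0.4217  0.096 ]
farL [ 0.553  -0.1379  0.074 ]
farM [ 0.5414 -0.3897  0.074 ]
hL front top [ 0.5333 -0.2413  0.117 ]
hR front top [ 0.5399 -0.3298  0.117 ]
hL back top [ 0.5452 -0.2436  0.117 ]
hR back [ 0.55   -0.3317  0.117 ]
knob [ 0.6109 -0.2769  0.05  ]
knob [ 0.5868 -0.2649  0.09  ]
visecorner [ 0.5645 -0.2429  0.07  ]
A top [ 0.45   -0.2694  0.11  ]
B top [ 0.434  -0.3676  0.11  ]
```

{"op": "play_rows", "data": {"deltas": [[-5,0,35,-0.02],[-10,0,70,-0.04],[-15,0,105,-0.06],[-18,0,140,-0.08],[-20,0,175,-0.1],[-22,0,210,-0.12],[-22,0,245,-0.14],[-22,0,280,-0.16],[-22,10,315,-0.18],[-22,20,345,-0.19]]}}

```text
time_s: 2.77
ee_pos: [0.4612, 0.0915, 0.2227]
tool_rot: [-90.0, -0.1, -2.9]
contact_force: [1.0, -0.7, -1.1]
gripper_width: 0.0855
```

Run:
```python
from h import *
s=read_state(); a=optics.read_camera('wrist'); cv2.imwrite('pics/w2.png',a)
for d in nets.place_of('wrist','piston_c')[:2]: print(np.round(d['point'],1),round(d['confidence'],2),np.round(onz('wrist',d['point'],0),4))
for d in nets.silhouettes('wrist','piston_c')[:2]: 
    m=d['mask']; print(round(d['confidence'],2),m.sum(),np.round(d['point'],1))
# predicted outline for candidate positions: fit by IoU
m=nets.silhouettes('wrist','piston_c')[0]['mask']
def pred(x,y,zb=0):
    t=np.linspace(0,2*np.pi,40); P=np.array([proj('wrist',np.array([x+.031*np.cos(u),y+.031*np.sin(u),z])) for z in (zb,zb+.054) for u in t],np.float32)
    im=np.zeros(m.shape,np.uint8); cv2.fillConvexPoly(im,cv2.convexHull(P).astype(np.int32),1); return im>0
best=max(((( pred(x,y)&m).sum()/(pred(x,y)|m).sum()),x,y) for x in np.arange(.445,.48,.0025) for y in np.arange(.075,.11,.0025))
print(best)
o=a.copy(); c,_=cv2.findContours(pred(best[1],best[2]).astype(np.uint8),0,2); cv2.drawContours(o,c,-1,(0,0,255),1); cv2.imwrite('pics/w2o.png',o)
```

```text
[282.1 177.1] 0.84 [0.4566 0.0988 0.    ]
0.89 3415 [284.4 183.7]Traceback (most recent call last):
  File "<stdin>", line 11, in <module>
  File "<stdin>", line 11, in <genexpr>
  File "<stdin>", line 9, in pred
  File "h.py", line 20, in proj
    s=read_state(); T=np.linalg.inv(np.array(c['tool_from_camera']))
ValueError: time passes only in moves, steps and waits
```

```bash
sed -i 's/^def ray/import functools\n_rs=read_state; _st=[None]\ndef read_state(new=False):\n    if new or _st[0] is None: _st[0]=_rs()\n    return _st[0]\noptics_cal=functools.lru_cache(None)(optics.calibration)\ndef ray/; s/c=optics.calibration(cam)/c=optics_cal(cam)/' h.py
cat >> h.py <<'E'
def fitpiston(m,x0,y0,zb,r=.02):
    def pred(x,y):
        t=np.linspace(0,2*np.pi,24); P=np.array([proj('wrist',np.array([x+.031*np.cos(u),y+.031*np.sin(u),z])) for z in (zb,zb+.054) for u in t],np.float32)
        im=np.zeros(m.shape,np.uint8); cv2.fillConvexPoly(im,np.round(cv2.convexHull(P)).astype(np.int32),1); return im>0
    return max(((pred(x,y)&m).sum()/(pred(x,y)|m).sum(),round(x,4),round(y,4)) for x in np.arange(x0-r,x0+r,.0025) for y in np.arange(y0-r,y0+r,.0025))
E
python3 - <<'E'
from h import *
read_state(); optics.read_camera('wrist')
d=nets.silhouettes('wrist','piston_c')[0]
print(d['confidence'],fitpiston(d['mask'],.46,.095,0))
E
```

```text
0.77 (np.float64(0.9283783783783783), np.float64(0.46), np.float64(0.095))
```

View pics/w2.png

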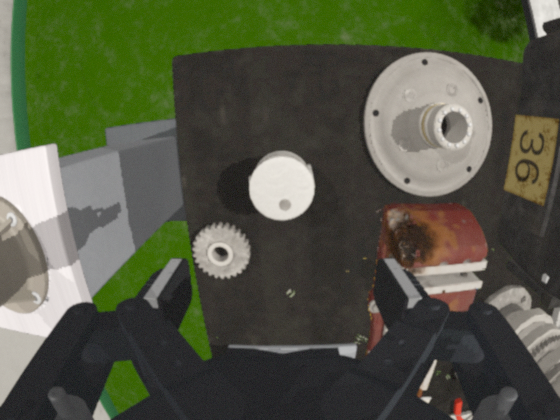

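The wrist view shows piston c at (282,185) with free space on both jaw sides. The outline fit gives (0.460, 0.095) on the bench.

{"op": "play_rows", "data": {"deltas": [[-1,30,3.5,0],[-1,60,3.5,0],[-1,90,3.5,0],[-1,115,3.5,0],[-1,140,3.5,0],[-1,160,3.5,0],[-1,175,3.5,0],[-1,185,3.5,0],[-1,192,3.5,0],[-1,192,3.5,0]]}}

```text
time_s: 3.9
ee_pos: [0.4593, 0.0899, 0.0294]
tool_rot: [-90.2, 0.1, -3.1]
contact_force: [-0.6, 0.3, 0.5]
gripper_width: 0.0855
```

{"op": "play_rows", "data": {"deltas": [[0,0,0,0],[0,0,0,0],[0,0,0,0],[0,0,0,0],[0,0,0,0],[0,0,0,0],[0,0,0,0],[0,0,0,0],[0,0,0,0],[0,0,0,0]], "grip": 255, "newtons": 40}}

```text
time_s: 4.73
ee_pos: [0.4606, 0.0897, 0.0306]
tool_rot: [-90.2, -0.1, -3.1]
contact_force: [0.6, -2.2, 6.3]
gripper_width: 0.061
```

{"op": "play_rows", "data": {"deltas": [[0,-8,0,0],[0,-25,0,0],[0,-45,0,0],[0,-70,0,0],[0,-95,0,0],[0,-120,0,0],[0,-140,-5,0],[0,-150,-25,0],[3,-150,-50,0],[5,-150,-75,0]]}}

```text
time_s: 5.57
ee_pos: [0.4613, 0.0154, 0.1819]
tool_rot: [-90.2, -0.2, -3.0]
contact_force: [0.0, -1.8, -2.9]
gripper_width: 0.0607
```

Run:
```python
from h import *
s=read_state(); print(s['ee_pos'],s['tool_rot'],s['gripper_width'],s['contact_force'])
a=optics.read_camera('wrist'); cv2.imwrite('pics/w3.png',a)
```

```text
[0.46131115 0.01544674 0.18189389] [-90.20561886  -0.15874455  -2.9517447 ] 0.06071925196971151 [ 2.42530795e-03 -1.80790399e+00 -2.85651803e+00]
```

View pics/w3.png

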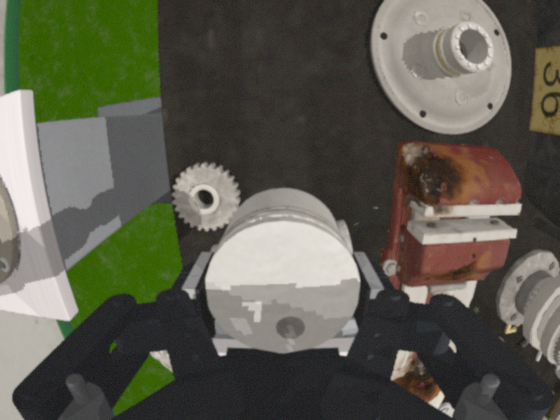

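Piston c is held squarely between the pads and clear of everything. Next I'll carry it over the left lane.

{"op": "play_rows", "data": {"deltas": [[1,0,-20,0],[3,0,-50,0],[5,0,-80,0],[7,0,-110,0],[9,0,-140,0],[11,0,-165,0],[13,0,-185,0],[14,0,-200,0],[14,0,-210,0],[14,0,-210,0]]}}

```text
time_s: 6.45
ee_pos: [0.4611, -0.2057, 0.1824]
tool_rot: [-90.6, 0.1, -3.7]
contact_force: [-0.0, -0.6, -3.7]
gripper_width: 0.0611
```

Run:
```python
from h import *
s=read_state(); print(s['ee_pos'],s['tool_rot'],s['gripper_width'])
a=optics.read_camera('wrist'); cv2.imwrite('pics/w4.png',a); b=optics.read_camera('top')
cv2.imwrite('pics/w4t.png',np.hstack([cv2.resize(a,(400,300)),cv2.resize(b[140:290,250:450],(400,300))]))
```

```text
[ 0.46109026 -0.20566384  0.18241723] [-9.06086725e+01  5.30081487e-02 -3.73729098e+00] 0.0610980770781393
```

View pics/w4t.png

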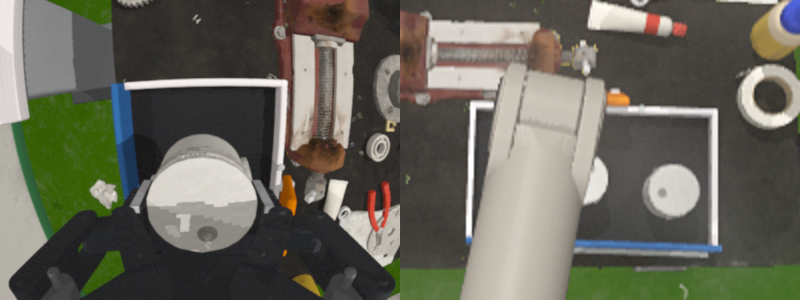

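The wrist half shows the lane with the left wall near the top and the piston held between fence and far wall. Both tray pistons are below and to the right in the top half. I'll measure the walls from here.

Run:
```python
from h import *
s=read_state(); print(s['ee_pos'],s['tool_rot'])
for n,p,z in (('leftwall',(240,121),.074),('fence face L',(183,130),.096),('fence face',(193,245),.096),('far inner',(392,122),.074),('far inner2',(388,235),.074)):
    print(n,np.round(onz('wrist',p,z),4))
optics.read_camera('wrist')
for q in ('fence_mid','tray_handle'):
    for d in nets.place_of('wrist',q)[:2]: print(q,np.round(d['point'],1),round(d['confidence'],2),np.round(onz('wrist',d['point'],.056 if q[0]=='f' else .102),4))
```

```text
[ 0.46189611 -0.20189373  0.18265207] [-9.04744730e+01  2.08269487e-02 -3.47378094e+00]
leftwall [ 0.4327 -0.1337  0.074 ]
fence face L [ 0.3953 -0.1356  0.096 ]
fence face [ 0.3915 -0.2207  0.096 ]
far inner [ 0.547  -0.1393  0.074 ]
far inner2 [ 0.5454 -0.2309  0.074 ]
```

{"op": "play_rows", "data": {"deltas": [[4,5,5,0],[4,20,5,0],[4,35,5,0],[4,50,5,0],[4,64,5,0],[4,75,5,0],[4,83,5,0],[4,88,5,0],[4,91,5,0],[4,92,5,0]]}}

```text
time_s: 7.53
ee_pos: [0.4668, -0.197, 0.0908]
tool_rot: [-90.5, -0.0, -3.3]
contact_force: [0.4, 0.3, -1.8]
gripper_width: 0.0606
```

{"op": "play_rows", "data": {"deltas": [[0,1,0,0],[0,2,0,0],[0,3,0,0],[0,4,0,0],[0,4.5,0,0],[0,4.5,0,0],[0,4.5,0,0],[0,4.5,0,0],[0,4.5,0,0],[0,4.5,0,0]]}}

```text
time_s: 8.37
ee_pos: [0.467, -0.1973, 0.0867]
tool_rot: [-90.5, -0.1, -3.3]
contact_force: [-1.1, -0.8, 2.3]
gripper_width: 0.061
```

{"op": "play_rows", "data": {"deltas": [[0,0,0,0],[0,0,0,0],[0,0,0,0],[0,0,0,0],[0,0,0,0],[0,0,0,0],[0,0,0,0],[0,0,0,0],[0,0,0,0],[0,0,0,0]], "grip": 0}}

```text
time_s: 9.2
ee_pos: [0.467, -0.1973, 0.0867]
tool_rot: [-90.5, -0.1, -3.3]
contact_force: [-0.3, -0.1, -0.3]
gripper_width: 0.0855
```

{"op": "play_rows", "data": {"deltas": [[0,-8,0,0],[0,-20,0,0],[0,-35,0,0],[0,-55,0,0],[0,-80,0,0],[0,-105,0,0],[0,-125,0,0],[0,-140,0,0],[0,-150,0,0],[0,-150,0,0]]}}

```text
time_s: 10.03
ee_pos: [0.4685, -0.1962, 0.2394]
tool_rot: [-90.6, -0.3, -3.3]
contact_force: [-0.1, 0.4, -0.3]
gripper_width: 0.0852
```

{"op": "play_rows", "data": {"deltas": [[5,0,-5,0.06],[15,0,-15,0.17],[25,0,-27,0.28],[35,0,-40,0.39],[45,0,-52,0.5],[55,0,-64,0.61],[65,0,-75,0.72],[75,0,-85,0.83],[85,0,-92,0.93],[89,0,-96,1.03]]}}

```text
time_s: 10.87
ee_pos: [0.5519, -0.298, 0.2389]
tool_rot: [-90.1, -0.6, -62.7]
contact_force: [-0.5, -0.1, 1.1]
gripper_width: 0.0856
```

{"op": "play_rows", "data": {"deltas": [[0,0,0,0.06],[0,0,0,0.17],[0,0,0,0.28],[0,0,0,0.38],[0,0,0,0.46],[0,0,0,0.51],[0,0,0,0.53],[0,0,0,0.53],[0,0,0,0.53],[0,0,0,0.53]]}}

```text
time_s: 11.7
ee_pos: [0.5518, -0.2979, 0.2384]
tool_rot: [-89.8, -0.6, -93.0]
contact_force: [-0.4, 0.0, 0.1]
gripper_width: 0.0854
```

Run:
```python
from h import *
s=read_state(); print(s['ee_pos'],s['tool_rot'],s['joint_pos'])
a=optics.read_camera('wrist'); cv2.imwrite('pics/w5.png',a)
for q in ('fence_mid','tray_handle'):
    for d in nets.place_of('wrist',q)[:2]: print(q,np.round(d['point'],1),round(d['confidence'],2),np.round(onz('wrist',d['point'],.056 if q[0]=='f' else .102),4))
for d in nets.silhouettes('wrist','tray_handle')[:1]: print(d['confidence'],cv2.boundingRect(d['mask'].astype(np.uint8)),d['mask'].sum())
hs=cv2.cvtColor(a,cv2.COLOR_BGR2HSV); m=cv2.inRange(hs,(8,150,80),(20,255,255)); n,l,st,ce=cv2.connectedComponentsWithStats(m); print(st[st[:,4]>60],ce[st[:,4]>60])
```

```text
[ 0.55177981 -0.29791064  0.23843858] [-89.83599955  -0.57230328 -92.98020583] [ 34.20799793  27.48169987 -11.99303692  73.70066548   6.09228
  79.03631235 -70.57133396]
tray_handle [275.4 199.4] 0.89 [ 0.5497 -0.2929  0.102 ]
0.86 (123, 166, 310, 192) 32789
[[     0      0    560    420 230462]
 [   194    102     21     27    141]
 [    50    155     17     20    174]
 [   227    168     99     47   4030]] [[279.96903611 210.00814017]
 [201.07801418 115.85106383]
 [ 58.02873563 164.24712644]
 [276.38734491 192.68957816]]
```

View pics/w5.png

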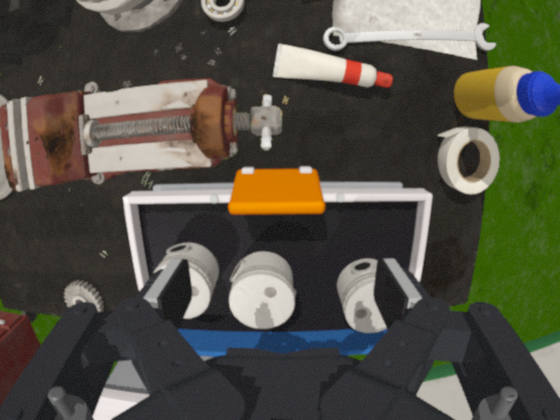

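The wrist view shows all three pistons upright in the tray. The orange handle's top edge runs from (229,212) to (325,212), and the vise corner is near (235,165).

Run:
```python
from h import *
s=read_state()
for n,p,z in (('topL',(229,211),.117),('topR',(326,210),.117),('botL',(236,171),.075),('botR',(318,170),.075),('vise',(236,160),.0),('vise',(236,160),.05),('vise',(236,160),.08),('knobend',(266,147),.05),('farwallL',(126,197),.074),('farwallR',(431,192),.074)):
    print(n,np.round(onz('wrist',p,z),4))
```

```text
topL [ 0.5461 -0.2546  0.117 ]
topR [ 0.5425 -0.3345  0.117 ]
botL [ 0.572  -0.2574  0.075 ]
botR [ 0.5688 -0.3335  0.075 ]
vise [ 0.5726 -0.2477  0.    ]
vise [ 0.5791 -0.2547  0.05  ]
vise [ 0.583  -0.2589  0.08  ]
knobend [ 0.5902 -0.2855  0.05  ]
farwallL [ 0.554 -0.14   0.074]
farwallR [ 0.5421 -0.4504  0.074 ]
```

{"op": "play_rows", "data": {"deltas": [[-3,10,-1,-0.01],[-3,25,-1,-0.01],[-3,40,-1,-0.01],[-3,55,-1,-0.01],[-3,70,-1,-0.01],[-3,82,-1,-0.01],[-3,90,-1,-0.01],[-3,96,-1,-0.01],[-3,98,-1,-0.01],[-3,98,-1,-0.01]]}}

```text
time_s: 12.73
ee_pos: [0.5512, -0.2959, 0.1405]
tool_rot: [-89.8, -0.6, -92.4]
contact_force: [-0.0, 0.8, 0.0]
gripper_width: 0.0854
```

Run:
```python
from h import *
s=read_state(); print(s['ee_pos'],s['tool_rot'],s['gripper_width'])
a=optics.read_camera('wrist'); cv2.imwrite('pics/w6.png',a)
cv2.imwrite('pics/w6c.png',cv2.resize(a[140:400,110:450],(785,600)))
hs=cv2.cvtColor(a,cv2.COLOR_BGR2HSV); m=cv2.inRange(hs,(8,150,80),(20,255,255)); n,l,st,ce=cv2.connectedComponentsWithStats(m); i=1+np.argmax(st[1:,4]); print(st[i])
```

```text
[ 0.55120772 -0.29592426  0.14046752] [-89.83012297  -0.57880286 -92.43451418] 0.08537123115751319
[ 204  190  149   78 9917]
```

View pics/w6c.png

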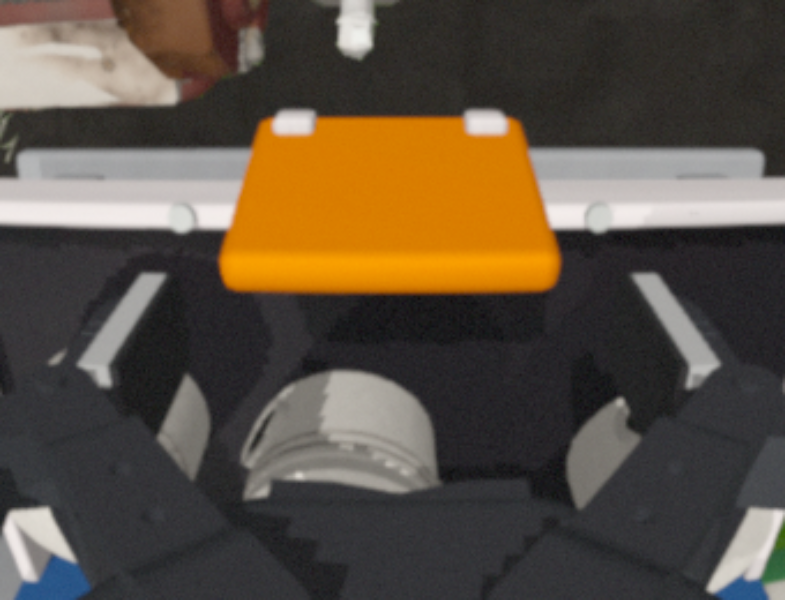

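The handle spans crop columns 220–558 (centre 389) and the fingertips centre on 398, so I need a sideways shift of about 2 mm. I'll check the depth too.

Run:
```python
from h import *
s=read_state(); g=lambda x,y:(110+x/2.309,140+y/2.3077)
for n,p,z in (('L front',g(221,270),.117),('R front',g(558,270),.117),('front low edge',g(389,291),.115),('back top edge',g(389,250),.119),('tipL',g(165,275),.129),('tipR',g(632,275),.129),('tipLback',g(85,370),.129)):
    print(n,np.round(onz('wrist',p,z),4))
```

```text
L front [ 0.5489 -0.2545  0.117 ]
R front [ 0.5453 -0.3332  0.117 ]
front low edge [ 0.5412 -0.2934  0.115 ]
back top edge [ 0.5535 -0.294   0.119 ]
tipL [ 0.5534 -0.2447  0.129 ]
tipR [ 0.5485 -0.3475  0.129 ]
tipLback [ 0.528  -0.2194  0.129 ]
```

{"op": "play_rows", "data": {"deltas": [[-2,2,0,0],[-2,6,0,0],[-2,10,0,0],[-2,14,0,0],[-2,18,0,0],[-2,22,0,0],[-2,26,0,0],[-2,30,0,0],[-2,33,0,0],[-2,35,0,0]]}}

```text
time_s: 13.62
ee_pos: [0.5516, -0.2944, 0.1055]
tool_rot: [-89.8, -0.6, -92.4]
contact_force: [0.1, 0.4, -0.2]
gripper_width: 0.0856
```

{"op": "play_rows", "data": {"deltas": [[0,3,0,0],[0,6,0,0],[0,9,0,0],[0,12,0,0],[0,15,0,0],[0,18,0,0],[0,20,0,0],[0,22,0,0],[0,24,0,0],[0,25,0,0]]}}

```text
time_s: 14.45
ee_pos: [0.5516, -0.2946, 0.0802]
tool_rot: [-89.8, -0.6, -92.4]
contact_force: [-0.2, 0.2, -0.1]
gripper_width: 0.0854
```

{"op": "play_rows", "data": {"deltas": [[0,0,0,0],[0,0,0,0],[0,0,0,0],[0,0,0,0],[0,0,0,0],[0,0,0,0],[0,0,0,0],[0,0,0,0],[0,0,0,0],[0,0,0,0]], "grip": 255, "newtons": 60}}

```text
time_s: 15.28
ee_pos: [0.5515, -0.2944, 0.0804]
tool_rot: [-89.8, -0.6, -92.4]
contact_force: [-2.9, 1.9, 5.8]
gripper_width: 0.0795
```

{"op": "play_rows", "data": {"deltas": [[0,-1.8,-0.5,0],[0,-3.6,-1,0],[0,-5.4,-1.5,0],[0,-7.3,-2,0],[0,-9,-2.6,0],[0,-10.9,-3.2,0],[0,-12.7,-3.8,0],[0,-14.5,-4.4,0],[0,-16.2,-5,0],[0,-18,-5.7,0]]}}

```text
time_s: 16.12
ee_pos: [0.5453, -0.2941, 0.0984]
tool_rot: [-89.9, -0.6, -92.4]
contact_force: [2.0, -1.7, -9.5]
gripper_width: 0.0793
```

{"op": "play_rows", "data": {"deltas": [[0,-1.8,-0.6,0],[0,-3.5,-1.3,0],[0,-5.3,-2,0],[0,-7,-2.7,0],[0,-8.7,-3.5,0],[0,-10.5,-4.3,0],[0,-12.2,-5.1,0],[0,-14,-5.9,0],[0,-15.7,-6.7,0],[0,-17.4,-7.5,0]]}}

```text
time_s: 16.95
ee_pos: [0.5374, -0.2937, 0.1159]
tool_rot: [-89.9, -0.6, -92.4]
contact_force: [1.1, -3.2, -11.2]
gripper_width: 0.0794
```

Run:
```python
from h import *
s=read_state(); print(s['ee_pos'],s['contact_force'])
b=optics.read_camera('scene'); a=optics.read_camera('wrist')
cv2.imwrite('pics/l1.png',np.hstack([cv2.resize(a,(400,300)),cv2.resize(b[80:230,270:470],(400,300))]))
```

```text
[ 0.53735686 -0.29374142  0.11587157] [  1.08325197  -3.22729843 -11.18664988]
```

View pics/l1.png

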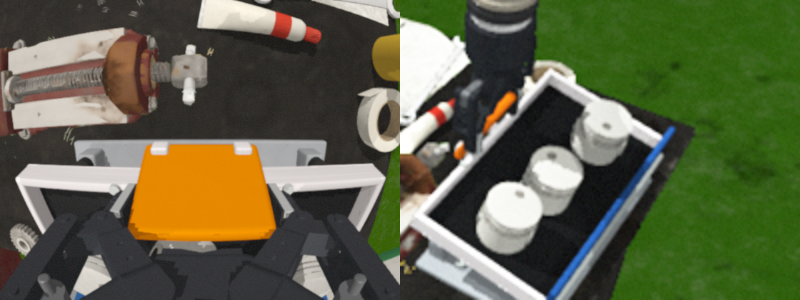

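The tray is tilting with the pinch at the handle ends, and the pistons are still upright and haven't slid yet. I'll keep lifting along the arc.

{"op": "play_rows", "data": {"deltas": [[0,-1.7,-0.9,0],[0,-3.4,-1.7,0],[0,-5.1,-2.6,0],[0,-6.7,-3.5,0],[0,-8.4,-4.5,0],[0,-10,-5.4,0],[0,-11.7,-6.4,0],[0,-13.3,-7.3,0],[0,-15,-8.3,0],[0,-16.6,-9.2,0]]}}

```text
time_s: 17.88
ee_pos: [0.5277, -0.2933, 0.1324]
tool_rot: [-89.9, -0.6, -92.5]
contact_force: [0.6, -3.0, -12.5]
gripper_width: 0.0789
```

{"op": "play_rows", "data": {"deltas": [[0,-1.6,-1,0],[0,-3.2,-2.1,0],[0,-4.7,-3.1,0],[0,-6.3,-4.2,0],[0,-7.8,-5.3,0],[0,-9.4,-6.4,0],[0,-10.9,-7.5,0],[0,-12.5,-8.6,0],[0,-14,-9.7,0],[0,-15.5,-10.7,0]]}}

```text
time_s: 18.72
ee_pos: [0.5164, -0.2928, 0.1478]
tool_rot: [-90.0, -0.6, -92.5]
contact_force: [-0.2, -3.3, -12.6]
gripper_width: 0.079
```

{"op": "play_rows", "data": {"deltas": [[0,-1.5,-1.2,0],[0,-3,-2.4,0],[0,-4.4,-3.6,0],[0,-5.9,-4.8,0],[0,-7.3,-6,0],[0,-7.3,-6,0],[0,-7.3,-6,0],[0,-7.3,-6,0],[0,-7.3,-6,0],[0,-7.3,-6,0]]}}

```text
time_s: 19.55
ee_pos: [0.5102, -0.2925, 0.1551]
tool_rot: [-90.0, -0.6, -92.5]
contact_force: [-1.6, -2.5, -7.6]
gripper_width: 0.0792
```

Run:
```python
from h import *
s=read_state(); print(s['ee_pos'],s['contact_force'],s['gripper_width'])
b=optics.read_camera('scene'); t=optics.read_camera('top')
cv2.imwrite('pics/l2.png',np.hstack([cv2.resize(t[140:290,250:450],(400,300)),cv2.resize(b[80:230,270:470],(400,300))]))
```

```text
[ 0.51023437 -0.2924891   0.15514645] [-1.61150025 -2.45246581 -7.59920794] 0.07918071980544358
```

View pics/l2.png

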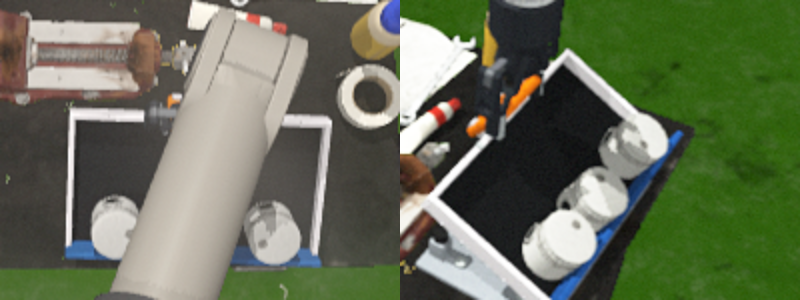

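All three pistons now stand in a row against the fence, and the lifting force fell when they slid. I'll lower the tray along the same arc.

{"op": "play_rows", "data": {"deltas": [[0,1.5,1.2,0],[0,2.9,2.4,0],[0,4.4,3.6,0],[0,5.9,4.8,0],[0,7.3,6,0],[0,8.9,7.1,0],[0,10.4,8.2,0],[0,12,9.3,0],[0,13.5,10.4,0],[0,15,11.5,0]]}}

```text
time_s: 20.48
ee_pos: [0.5224, -0.293, 0.1403]
tool_rot: [-90.0, -0.6, -92.5]
contact_force: [-1.1, -0.0, 0.6]
gripper_width: 0.0791
```

{"op": "play_rows", "data": {"deltas": [[0,1.6,1,0],[0,3.2,2,0],[0,4.8,3,0],[0,6.4,4,0],[0,8,5,0],[0,9.6,5.9,0],[0,11.2,6.9,0],[0,12.8,7.8,0],[0,14.4,8.7,0],[0,16,9.7,0]]}}

```text
time_s: 21.32
ee_pos: [0.5329, -0.2936, 0.1245]
tool_rot: [-89.9, -0.6, -92.4]
contact_force: [0.0, -1.5, -0.2]
gripper_width: 0.079
```

{"op": "play_rows", "data": {"deltas": [[0,1.7,0.9,0],[0,3.4,1.8,0],[0,5.1,2.6,0],[0,6.8,3.5,0],[0,8.5,4.3,0],[0,10.2,5.1,0],[0,11.9,6,0],[0,13.6,6.8,0],[0,15.3,7.6,0],[0,17,8.4,0]]}}

```text
time_s: 22.15
ee_pos: [0.5417, -0.294, 0.1075]
tool_rot: [-89.8, -0.6, -92.4]
contact_force: [1.7, -0.1, 3.3]
gripper_width: 0.0787
```

{"op": "play_rows", "data": {"deltas": [[0,1.7,0.7,0],[0,3.4,1.4,0],[0,5.1,2.1,0],[0,6.8,2.8,0],[0,8.5,3.5,0],[0,10.2,4.1,0],[0,11.9,4.7,0],[0,13.6,5.3,0],[0,15.3,5.9,0],[0,17,6.5,0]]}}

```text
time_s: 22.98
ee_pos: [0.5486, -0.2943, 0.0904]
tool_rot: [-89.8, -0.6, -92.4]
contact_force: [2.5, -0.8, -0.5]
gripper_width: 0.0792
```

{"op": "play_rows", "data": {"deltas": [[0,1.5,0.5,0],[0,3,1,0],[0,4.5,1.5,0],[0,6,2,0],[0,7.5,2.5,0],[0,8.7,2.8,0],[0,9.7,3.1,0],[0,10.1,3.3,0],[0,10.1,3.3,0],[0,10.1,3.3,0]]}}

```text
time_s: 23.82
ee_pos: [0.5512, -0.2943, 0.0818]
tool_rot: [-89.9, -0.6, -92.4]
contact_force: [-1.9, -0.1, 8.7]
gripper_width: 0.079
```

{"op": "play_rows", "data": {"deltas": [[0,0.5,0,0],[0,1,0,0],[0,1,0,0],[0,1,0,0],[0,1,0,0],[0,1,0,0],[0,1,0,0],[0,1,0,0],[0,1,0,0],[0,1,0,0]]}}

```text
time_s: 24.65
ee_pos: [0.5512, -0.2944, 0.0818]
tool_rot: [-89.9, -0.6, -92.4]
contact_force: [-0.9, 0.1, 6.5]
gripper_width: 0.079
```

{"op": "play_rows", "data": {"deltas": [[0,0,0,0],[0,0,0,0],[0,0,0,0],[0,0,0,0],[0,0,0,0],[0,0,0,0],[0,0,0,0],[0,0,0,0],[0,0,0,0],[0,0,0,0]], "grip": 0}}

```text
time_s: 25.48
ee_pos: [0.5513, -0.2944, 0.0818]
tool_rot: [-89.9, -0.6, -92.4]
contact_force: [0.3, 0.4, -0.3]
gripper_width: 0.0851
```

{"op": "play_rows", "data": {"deltas": [[0,-3,0,0],[0,-8,0,0],[0,-14,0,0],[0,-20,0,0],[0,-28,0,0],[0,-38,0,0],[0,-50,0,0],[0,-65,0,0],[0,-80,0,0],[0,-90,0,0]]}}

```text
time_s: 26.32
ee_pos: [0.5521, -0.2938, 0.1747]
tool_rot: [-89.7, -0.7, -92.4]
contact_force: [-0.1, -1.1, 0.2]
gripper_width: 0.0852
```

{"op": "play_rows", "data": {"deltas": [[0,-10,0,0],[0,-25,0,0],[0,-40,0,0],[0,-55,0,0],[0,-65,0,0],[0,-70,0,0],[0,-70,0,0],[0,-70,0,0],[0,-70,0,0],[0,-70,0,0]]}}

```text
time_s: 27.15
ee_pos: [0.5511, -0.2927, 0.2435]
tool_rot: [-89.8, -0.6, -92.4]
contact_force: [0.3, 0.2, -0.7]
gripper_width: 0.0857
```

Run:
```python
from h import *
s=read_state(); print(s['ee_pos'],s['contact_force'],s['gripper_width'],s['time_s'])
b=optics.read_camera('scene'); a=optics.read_camera('wrist'); cv2.imwrite('pics/e_w.png',a)
cv2.imwrite('pics/e.png',np.hstack([cv2.resize(a,(400,300)),cv2.resize(b[80:230,270:470],(400,300))]))
for d in nets.silhouettes('wrist','piston_c')[:4]:
    p=d['point']; w=onz('wrist',p,.083); print(round(d['confidence'],2),np.round(p), fitpiston(d['mask'],w[0],w[1],.056))
```

```text
[ 0.55106781 -0.29273624  0.24345039] [ 0.27832143  0.22584659 -0.70606692] 0.08566140675157814 27.15
0.75 [206. 321.] (np.float64(0.6770803748934962), np.float64(0.4096), np.float64(-0.1931))
0.73 [359. 318.] (np.float64(0.6970478647176841), np.float64(0.4), np.float64(-0.3814))
0.56 [270. 320.] (np.float64(0.8996530557779557), np.float64(0.4078), np.float64(-0.2718))
```

View pics/e.png

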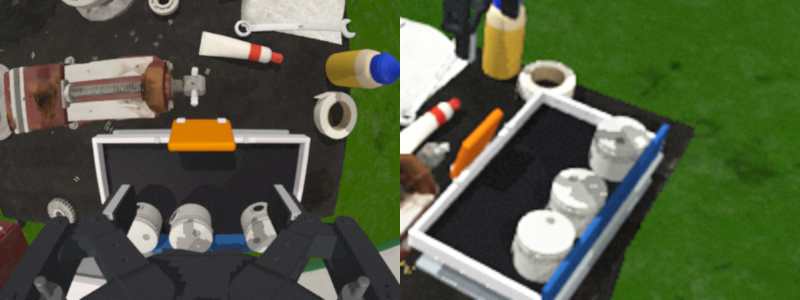

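```bash
python3 -c "
from bench import order; print(order.sign_off())"
```

```text
the job is handed in; nothing more can be done
None
```

I handed the job in at about 27 s of the 58 s allowed. Sign-off gives no verdict, so what follows rests on my own checks.

**What I did**
- I stood piston c in the free left lane of the tray and released it.
- I gripped the handle across its 80 mm width, not its 12 mm thickness. The moves could not lean the tool, and this way the plate could turn between the pads.
- I tipped the tray to about 0.45 rad (worked out from the path, not measured), then lowered it along the same arc to its stop. Then I released it and moved clear.

**Last checks**
- **Pistons:** the final pictures show all three upright in one row along the fence. Outline fits put their centres about 27 to 30 mm from the fence face. Touching is 31 mm and the limit is 37 mm.
- **Fit quality:** the outer two fits are loose (overlap about 0.7) because the fingers partly hide those pistons. The middle one is good (0.90).
- **Tray:** it looks flat. At the bottom the tool stopped about 1.4 mm above where I first gripped. The tray was already pressing back with 6 to 9 N, so I took that as a small slip in the grip.
- **Bystanders:** the gear and the sealant tube look unmoved. I checked this by eye only.

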